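# Put the screw-capped tin back into the desk-tray row

### The arm

A 6-joint arm with a two-finger parallel gripper is mounted at the origin on the work surface. World frame = base frame: x ahead of the robot, y to its left, z up, the work surface at z = 0. Lengths are in m, angles in rad, forces in N, time in s.
With the tool pointing down it reaches from about 0.25 to 0.8 m from the base axis. Payload 3.9 kg.
Tool frame: the origin (TCP) lies at the very end of the fingers, on their centre line; the grasp point (between the pads) lies 19 mm behind it (manip.tcp_to_grasp is the distance from the TCP to the grasp point, in m); x points along the fingers, z is the direction in which the jaws open and shut, and the axes are right-handed (so a half turn about x gives the same grasp; the last joint's range is limited). The gripper opens to 85 mm and grips with 20 to 120 N. Pads are 22 mm wide; open, the fingers measure 114 mm over their backs; the gripper's body (76 mm by 85 mm) begins 54 mm behind the grasp point. The pads swing forward as they close: fully open they stand 13 mm farther back than shut.
Start: joints at [-1.163, 0.26, -0.138, 1.173, 0, 1.571], TCP at [0.208, -0.482, 0.197] pointing down, gripper open.
Joint ranges: [-2.78, 2.78], [-0.83, 1.72], [-1.28, 1.37], [-1.9, 2.12], [-1.57, 1.48], [-3.14, 3.14]. Speed limits (rad/s): [2.57, 2.57, 3.14, 3.14, 3.14, 3.14].

### API

Orientations are given as a rotation vector (axis times angle).
In Python, from plant import telemetry, imaging, finish_job, manip gives the robot as it stands.
- The arm moves only by the shell command python3 -m jog 'ROWS' [FORCE]. ROWS is text: rows parted by semicolons, each of 7 numbers parted by spaces: the turn, a rotation vector about the tool's x, y, z in rad, then the shift along the tool's x, y, z in mm, then the finger opening in mm, from 0 to 85.4. In form: wx wy wz x y z hand; .... A call has 1 to 12 rows; each row shifts and turns the pose as measured when the row begins, along the tool's axes as they then stand; what a row does not reach is not made up. A row lasts 1/10 s, in which the tool goes at most 50 mm and 8.59 degrees, less where a joint would pass 70% of its speed; a pose out of reach is approached as far as the arm can. A call with a gripper value outside its range is refused whole. The fingers move at their own pace and stop on an object; FORCE is the grip in N (left out, the last holds). Time passes only in rows, so rows that do not move let the fingers close. It gives the time, the measured TCP pose, the force and the opening at its end, in the units of the state.
- telemetry.observe(): the state, without advancing time (a new reading comes with each control period).
- imaging.camera(name): name is "scene" or "top" or "wrist"; returns a dict with "color" (400x640x3 uint8, red, green, blue), "depth" (400x640 float32, m along the optical axis (not along the pixel's ray), 0 where there is no reading), "fovy" (degrees; the focal length in pixels is half the picture's height over the tangent of half this angle, whatever the lens; pixels are square), "cx", "cy" (the principal point, pixels), "rvec" (rotation vector, rad) and "tvec" (3), from world to camera coordinates, as OpenCV has them; the wrist camera has in their place "T_tool_cam" (4x4, takes a point from camera to tool coordinates, whose origin is the TCP and whose axes are the tool frame's). Camera axes: x right, y down, z forward; pixel columns grow to the right and rows downward; lengths in m; the calibration is good to about 2 mm. A picture is of the moment at which its call begins: read the wrist's pose just before it.
- finish_job(): hands the job in, once; it reports no verdict.
The state is a dict: "t": time; "joint_positions": joint angles; "dq": joint speeds; "joint_torque": joint torques, N m; "tcp_pos": TCP position; "ee_rot": TCP orientation; "ft_force": force on the tool from outside, world axes, zero at the start; "moment": the same for the moment, N m; "grip_width": finger opening in m.
Only numpy, scipy, OpenCV 4.12 (cv2) and the standard library are available. Lean on these libraries where they do the work, as an engineer would, in place of code of your own. Each camera call takes 0.05 s, during which the arm holds its last target. There are 200 camera calls.

### The job

Put the square tin with the round screw cap back into the row in the wooden desk tray, between the flat-topped tin and the dome-topped tin. They stand too close, so first slide them apart along the tray without lifting them out or tipping them, then set the capped tin squarely down into the gap. Leave all three tins standing upright on the tray floor, in one straight row, and let go.

Things in the scene. Friction and masses are not known exactly. Their poses are not given: they have to be found in the camera images.
- capped_tin_mid (a point): Centre (42 mm above its underside) of the tin to put away: plain aluminium, square body 46 x 46 mm, 64 mm high, with a round ribbed cap 30 mm wide, 20 mm high on top (84 mm in all, 0.2 kg). It stands on the desk right (-y) of the tray. x, y axes square to its faces, z up. Near it is a tin of the same height and cap with a round body 50 mm wide: not that one.
- flat_tin_mid (a point): Centre (40 mm above its underside) of the flat-topped tin: loose, plain aluminium, 46 x 46 mm, 80 mm high, 0.2 kg, standing in the tray square to it within 3 degrees; x, y axes square to its faces, z up. This and the dome-topped tin are the pair at the right (-y) end of the row, either one outermost, that one 3 mm from the tray's end. Left of the pair stands a loose wooden box 50 x 50 x 60 mm.
- dome_tin_mid (a point): Centre (42 mm above its underside) of the dome-topped tin: loose, plain aluminium, square body 46 x 46 mm, 66 mm high, a rounded dome on top (84 mm in all), 0.2 kg, standing in the tray 3 mm beside the flat-topped tin, square to it within 3 degrees; x, y axes square to its faces, z up.
- tray: Fixed wooden tray, origin under its centre, on the desk. y runs along its length, x away from the robot, z up; turned up to 12 degrees. Inside 70 (x) by 220 mm (y), floor 8 mm thick, rim 6 mm thick and 16 mm high. The last 69 mm at the left (+y) end are empty: sliding the left tin of the pair to +y pushes the wooden box ahead of it. 70 mm before and behind the tray are clear for fingers.
There are look-alikes about, which are no part of the job. What is shaped like the part that bears flat_tin_mid but pink or purple is not meant.

How it is judged:
On the way:
1. the flat-topped and the dome-topped tin are slid apart (centres more than 88 mm apart) (horizontal distance between flat_tin_mid and dome_tin_mid above 0.088 m), for 0.2 s.
At the end, for the whole second after the job is handed in: The capped tin stands between the other two (within 80 mm of each, those two over 88 mm apart); all three upright within 0.1 rad, on the tray floor within 5 mm, within 16 mm of the tray's centre line; the capped tin square to the tray within 0.2 rad and at rest (horizontal distance between flat_tin_mid and dome_tin_mid above 0.088 m and horizontal distance between capped_tin_mid and flat_tin_mid below 0.08 m and horizontal distance between capped_tin_mid and dome_tin_mid below 0.08 m and x of capped_tin_mid in the frame of tray between -0.016 and 0.016 m and x of flat_tin_mid in the frame of tray between -0.016 and 0.016 m and x of dome_tin_mid in the frame of tray between -0.016 and 0.016 m and height (world z) of capped_tin_mid between 0.045 and 0.055 m and height (world z) of flat_tin_mid between 0.043 and 0.053 m and height (world z) of dome_tin_mid between 0.045 and 0.055 m and angle between each of capped_tin_mid, flat_tin_mid, dome_tin_mid's own z axis and vertical below 0.1 rad and (angle between the x axis of capped_tin_mid and the x axis of tray, either way round below 0.2 rad or angle between the x axis of capped_tin_mid and the y axis of tray, either way round below 0.2 rad) and linear speed of capped_tin below 0.02 m/s); the robot touches nothing.
It fails at once if the flat-topped or the dome-topped tin is lifted (centre raised by more than about 20 mm) (height (world z) of flat_tin_mid above 0.068 m or height (world z) of dome_tin_mid above 0.07 m).
It fails at once if the flat-topped or the dome-topped tin is tipped by more than 0.5 rad (angle between any of flat_tin_mid, dome_tin_mid's own z axis and vertical above 0.5 rad).
It also fails if it takes over 50 s, if anything falls off the work surface, if the arm or the gripper's body presses on something with over 40 N, if the wrist force passes 120 N, or if a joint passes its speed limit or range.

## Working session

There is one attempt and no reset: what is moved stays moved. The work goes in short steps, Python scripts to look and compute and a shell command to move; the robot and the scene stay as the last step left them, time stands still between calls to the robot, and variables do not carry over. Pictures are saved under pics/ and viewed, about 8 in all and at most 12, crops included, and the job is handed in when it is done.

```bash
ls; mkdir -p pics
cat > h.py <<'E'
import numpy as np, cv2
from scipy.spatial.transform import Rotation as R
from plant import telemetry, imaging, manip
def K(c):
    f=c["color"].shape[0]/2/np.tan(np.radians(c["fovy"])/2)
    return np.array([[f,0,c["cx"]],[0,f,c["cy"]],[0,0,1]])
def pose(c,s=None):  # camera->world
    if "rvec" in c:
        Rm=R.from_rotvec(np.ravel(c["rvec"])).as_matrix(); return Rm.T,-Rm.T@np.ravel(c["tvec"])
    Rt=R.from_rotvec(s["ee_rot"]).as_matrix(); T=np.array(c["T_tool_cam"])
    return Rt@T[:3,:3], Rt@T[:3,3]+np.array(s["tcp_pos"])
def ray(c,uv,z,s=None):
    Rw,o=pose(c,s); d=(Rw@np.linalg.inv(K(c))@np.c_[np.atleast_2d(uv),np.ones(len(np.atleast_2d(uv)))].T).T
    return o+d*((z-o[2])/d[:,2])[:,None]
def cloud(c,s=None):
    Rw,o=pose(c,s); v,u=np.mgrid[:400,:640]; k=K(c); d=c["depth"]
    P=np.stack([(u-k[0,2])/k[0,0]*d,(v-k[1,2])/k[1,1]*d,d],-1)
    return P@Rw.T+o
def save(n,im,sc=1):
    cv2.imwrite("pics/"+n,cv2.resize(im[...,::-1],None,fx=sc,fy=sc,interpolation=cv2.INTER_CUBIC))
E
python3 - <<'E'
from h import *
s=telemetry.observe(); print(s)
for n in("top","scene"):
    c=imaging.camera(n); save(n+"0.png",c["color"],1.25); print(n,c["fovy"],pose(c)[1],pose(c)[0][:,2]); np.savez("pics/"+n+"0.npz",**c)
E
```

```text
pics
{'t': 0.0, 'joint_positions': array([-1.16305452e+00,  2.60682731e-01, -1.39405035e-01,  1.17268714e+00,
        8.98173567e-06,  1.57082232e+00]), 'dq': array([-0.00027198, -0.00089748,  0.00109056, -0.00085975, -0.0010318 ,
       -0.00078226]), 'joint_torque': array([ 1.50601485e-03, -4.05681789e+01,  2.53921169e+01,  1.87366165e-02,
       -7.80676805e-05, -8.37834932e-06]), 'tcp_pos': array([ 0.207883  , -0.48125937,  0.19625203]), 'ee_rot': array([ 0.90496221,  1.37662282, -0.90316117]), 'ft_force': array([ 0.13138285, -0.0935973 , -0.09342897]), 'moment': array([-0.01504133,  0.02960934,  0.05563583]), 'grip_width': 0.08510623418609904}
top 46.91092774163162 [ 0.36129946 -0.0766954   1.08687643] [ 0.2224083  -0.00463462 -0.9749426 ]
scene 55.07341802988818 [ 0.82171632 -0.52331025  0.61765226] [-0.32158708  0.61754616 -0.71778722]
```

View pics/top0.png

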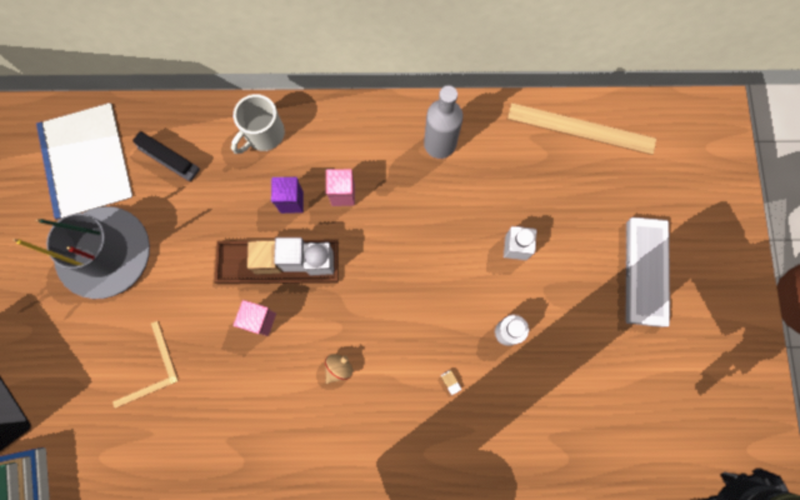

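View pics/scene0.png

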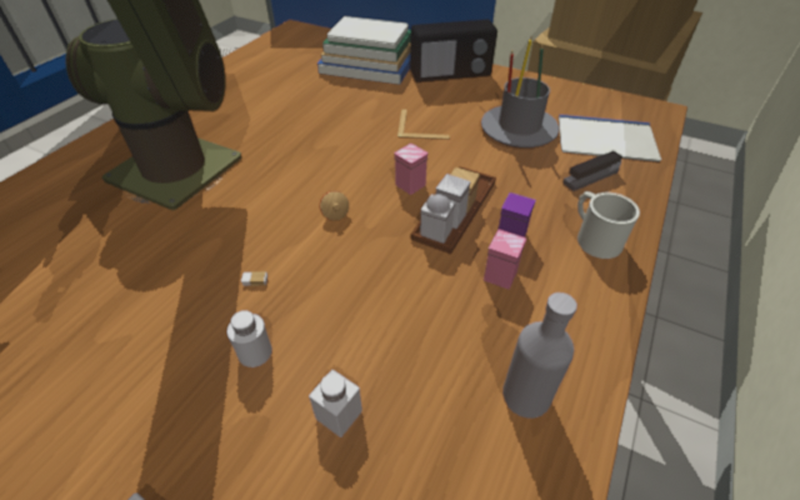

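Top view (800 px wide): the tray is at (277,261), with the wooden box at (262,256), the flat tin at (289,253) and the dome tin outermost right at (317,257). There are two capped candidates: (520,243), a square body, and (513,330), a round body. The scene view shows (336,402) with a square body and (250,338) with a round one. The square one fits; I'll confirm it in a crop while measuring.

Run:
```python
from h import *
c=dict(np.load("pics/top0.npz")); P=cloud(c); im=c["color"]
u=lambda x:int(x/1.25)
for n,(x,y) in dict(desk=(420,230),flat=(289,250),dome=(317,254),box=(262,254),trayfloor=(233,260),cap=(525,238),shoulder=(512,248),round=(517,326)).items(): print(n,P[u(y),u(x)].round(4))
H=cv2.cvtColor(im,cv2.COLOR_RGB2HSV)
def rect(mask,z,n,zone):
    m=np.zeros_like(mask,np.uint8); x0,y0,x1,y1=[u(a) for a in zone]; m[y0:y1,x0:x1]=mask[y0:y1,x0:x1]
    cs,_=cv2.findContours(m,cv2.RETR_EXTERNAL,cv2.CHAIN_APPROX_NONE); k=max(cs,key=cv2.contourArea)
    w=ray(c,k[:,0].astype(float),z)[:,:2]; r=cv2.minAreaRect((w*1000).astype(np.float32)); print(n,np.round(r[0],1),np.round(r[1],1),round(r[2],1))
Z=P[...,2]
rect((Z>.08)&(Z<.095),.088,"flat",(272,230,306,285))
rect((Z>.055)&(Z<.072),.064,"capped body",(480,210,560,280))
rect((Z>.072),.084,"cap",(480,210,560,280))
rect((Z>.06)&(Z<.095),.074,"domezone",(300,230,340,290))
b=((H[...,2]<110)&(H[...,1]>60)); 
rect((H[...,2]<120)|(Z>.03),.016,"tray",(205,225,345,300))
s=dict(np.load("pics/scene0.npz"))["color"]
a=cv2.resize(im[150:290,380:460],None,fx=4,fy=4); b=cv2.resize(s[230:370,170:310],None,fx=4,fy=4); d=cv2.resize(im[175:240,165:280],(480,272))
out=np.zeros((560,800,3),np.uint8); out[:,:320]=a[:,:320]; out[:272,320:800]=d;bb=cv2.resize(s[230:370,170:310],(280,280)); out[275:555,330:610]=bb
save("crop1.png",out)
```

```text
desk [ 0.6477 -0.1179 -0.0014]
flat [0.5902 0.1197 0.0864]
dome [0.5821 0.0701 0.0895]
box [0.5886 0.1736 0.0647]
trayfloor [0.5897 0.242  0.0077]
cap [ 0.6092 -0.3026  0.0849]
shoulder [ 0.5954 -0.2808  0.0659]
round [ 0.4529 -0.2778  0.0878]
flat [588.8 120.7] [47.9 47.8] 89.4
capped body [ 609.8 -301.3] [47.5 47.7] 82.4
cap [ 608.4 -301.7] [29.2 30.5] 86.9
domezone [587.   74.8] [59.6 53.7] 1.6
tray [575.6 153.8] [233.  110.9] 89.4
```

View pics/crop1.png

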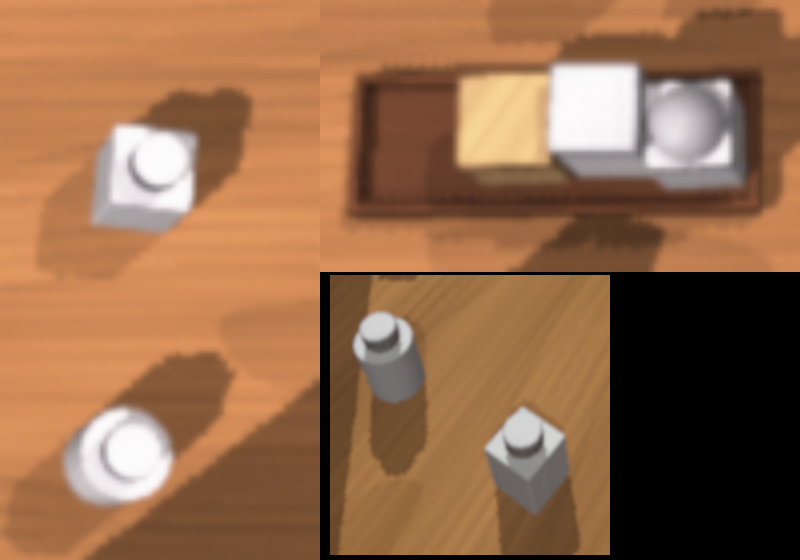

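Confirmed: the capped tin at crop (155,165) is square, and the one at (115,455) is round. Tray corners in the crop are about (358,75), (762,72), (762,213) and (346,213).

```bash
cat >> h.py <<'E'
def plan(x,y,z,yaw=0.):
    """rows-units remaining move (tool axes) to a tool-down pose; jaws (tool z) along world x turned by yaw"""
    s=telemetry.observe(); Rt=R.from_rotvec(s["ee_rot"]).as_matrix()
    best=None
    for f in(0,np.pi):
        a=yaw+f; zz=np.array([np.cos(a),np.sin(a),0]); xx=np.array([0,0,-1.]); G=np.c_[xx,np.cross(zz,xx),zz]
        w=R.from_matrix(Rt.T@G).as_rotvec()
        if best is None or np.linalg.norm(w)<np.linalg.norm(best): best=w
    d=Rt.T@(np.array([x,y,z])-s["tcp_pos"])*1000
    print("turn",best.round(3),"shift tool",d.round(1),"tcp",np.round(s["tcp_pos"],4),"w",round(s["grip_width"],4),"F",np.round(s["ft_force"],1),"t",round(s["t"],2),"j6",round(s["joint_positions"][5],2)); print("toolaxes(cols)\n",Rt.round(2))
E
python3 - <<'E'
from h import *
c=dict(np.load("pics/top0.npz"));P=cloud(c)
uv=[[(x-320)/4.17+165,y/4.18+175] for x,y in((358,75),(762,72),(762,213),(346,213))]
w=ray(c,uv,.016); print(w.round(4),w.mean(0))
# tray outer-wall mask from colour: dark brown
H=cv2.cvtColor(c["color"],cv2.COLOR_RGB2HSV); print(H[210,180],H[170,350],H[195,200],H[225,200])
# dome square shoulder ~z .074
m=np.zeros((400,640),np.uint8); Z=P[...,2]; m[180:230,243:275]=((Z>.066)&(Z<.1))[180:230,243:275]
p=P[m>0]; k=p[:,1]<.1; print(np.percentile(p[k][:,:2],[1,50,99],axis=0))
top=p[(p[:,2]>.088)&k]; print("dome apex",top.mean(0))
for n,r in dict(box=(.058,.073,198,222)).items():
    q=P[185:230,190:230].reshape(-1,3); q=q[(q[:,2]>r[0])&(q[:,2]<r[1])]; print(n,cv2.minAreaRect((q[:,:2]*1000).astype(np.float32)))
plan(.589,.121,.15)
E
```

```text
[[0.6249 0.2699 0.016 ]
 [0.6244 0.0385 0.016 ]
 [0.5427 0.0374 0.016 ]
 [0.5451 0.2718 0.016 ]] [0.58428015 0.15441611 0.016     ]
[ 10 148 119] [ 12 147 201] [ 17 108 237] [ 10 152  94]
[[0.55937302 0.04990612]
 [0.57953775 0.07054086]
 [0.60461342 0.09524493]]
dome apex [0.58325342 0.07182557 0.08990724]
box ((587.7593383789062, 163.71432495117188), (51.14566421508789, 70.62023162841797), 3.5940818786621094)
turn [-1.163e+00 -2.000e-03 -1.000e-03] shift tool [  47.1  588.7 -401.7] tcp [ 0.2079 -0.4813  0.1963] w 0.0855 F [-0.1  0.6 -0.8] t 0.1 j6 1.57
toolaxes(cols)
 [[-0.    0.92  0.4 ]
 [ 0.    0.4  -0.92]
 [-1.    0.   -0.  ]]
```

```bash
python3 -m jog '-0.146 0 0 0 0 0 85;-0.146 0 0 0 0 0 85;-0.146 0 0 0 0 0 85;-0.146 0 0 0 0 0 85;-0.146 0 0 0 0 0 85;-0.146 0 0 0 0 0 85;-0.146 0 0 0 0 0 85;-0.146 0 0 0 0 0 85'
python3 -m jog '0 0 0 0 38 24 85;0 0 0 0 38 24 85;0 0 0 0 38 24 85;0 0 0 0 38 24 85;0 0 0 0 38 24 85;0 0 0 0 38 24 85;0 0 0 0 38 24 85;0 0 0 0 38 24 85;0 0 0 0 38 24 85;0 0 0 0 38 24 85;0 0 0 0 38 24 85;0 0 0 0 38 24 85'
python3 -c "
from h import *; plan(.589,.121,.19)"
```

```text
t: 0.9
tcp_pos: [0.2065, -0.4779, 0.1921]
ee_rot: [-0.022, 1.575, 0.039]
ft_force: [0.6, 0.6, -0.2]
grip_width: 0.0851
t: 2.1
tcp_pos: [0.4819, 0.0018, 0.1913]
ee_rot: [-0.014, 1.579, 0.032]
ft_force: [0.5, -1.0, -0.3]
grip_width: 0.0852
turn [ 0.029 -0.008 -0.011] shift tool [  1.7 116.  110.5] tcp [0.4819 0.0018 0.1913] w 0.0852 F [ 0.5 -1.  -0.3] t 2.1 j6 1.54
toolaxes(cols)
 [[-0.01 -0.03  1.  ]
 [ 0.01  1.    0.03]
 [-1.    0.01 -0.01]]
```

```bash
python3 -m jog '0.029 -0.008 -0.011 0 39 37 85;0 0 0 0 39 37 85;0 0 0 0 39 37 85;0 0 0 0 0 0 85;0 0 0 0 0 0 85'
python3 - <<'E'
from h import *
plan(.589,.121,.15)
s=telemetry.observe(); c=imaging.camera("wrist"); P=cloud(c,s); save("wrist1.png",c["color"],1.25); Z=P[...,2]
m=((Z>.082)&(Z<.095)).astype(np.uint8)
for k in cv2.findContours(m,cv2.RETR_EXTERNAL,cv2.CHAIN_APPROX_NONE)[0]:
    if cv2.contourArea(k)>200:
        w=ray(c,k[:,0].astype(float),.088,s)[:,:2]*1000; print("top",cv2.minAreaRect(w.astype(np.float32)))
E
```

```text
t: 2.6
tcp_pos: [0.5852, 0.1194, 0.1875]
ee_rot: [-0.006, 1.574, 0.006]
ft_force: [-0.8, 0.4, 0.4]
grip_width: 0.0853
turn [ 0.008 -0.003  0.   ] shift tool [37.5  1.6  4. ] tcp [0.5852 0.1194 0.1875] w 0.0853 F [-0.8  0.4  0.4] t 2.6 j6 1.76
toolaxes(cols)
 [[-0.   -0.01  1.  ]
 [-0.    1.    0.01]
 [-1.   -0.   -0.  ]]
top ((583.595703125, 74.86837005615234), (35.088138580322266, 34.907562255859375), 17.326623916625977)
top ((590.8162231445312, 121.6966552734375), (47.5056037902832, 46.495277404785156), 89.46544647216797)
top ((826.4132080078125, 186.1929931640625), (27.192352294921875, 73.73522186279297), 16.058748245239258)
```

View pics/wrist1.png

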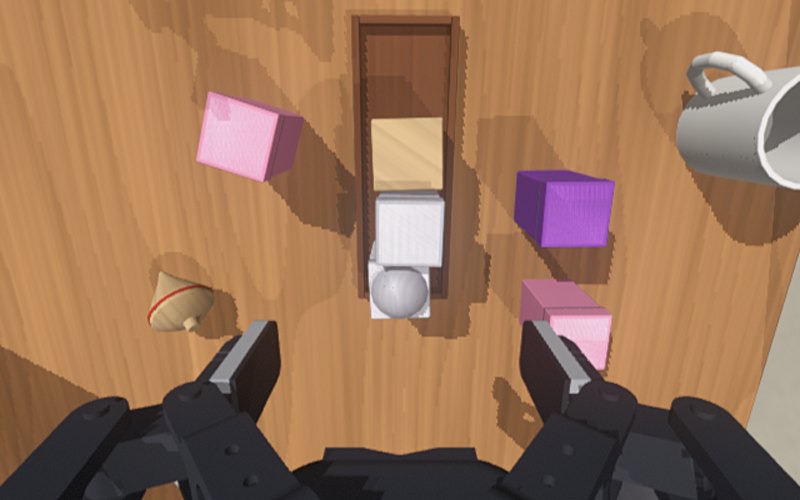

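Wrist view: flat tin (409,230), dome (399,293), box (407,153), empty tray end above it. The two cameras agree on the flat tin to within 2 mm: (0.590, 0.121). Next I'll descend astride its x-faces and grip.

```bash
python3 -m jog '0.008 -0.003 0 37 2 5 85;0 0 0 37 0 0 85;0 0 0 37 0 0 85;0 0 0 30 0 0 85;0 0 0 0 0 0 85;0 0 0 0 0 0 85' 40
python3 -c "
from h import *; plan(.590,.121,.042)"
```

```text
t: 3.25
tcp_pos: [0.5869, 0.1144, 0.0461]
ee_rot: [0.007, 1.568, -0.007]
ft_force: [0.4, -0.5, 0.5]
grip_width: 0.0851
turn [-0.009  0.003  0.   ] shift tool [4.1 6.6 3.1] tcp [0.5869 0.1144 0.0461] w 0.0851 F [ 0.4 -0.5  0.5] t 3.25 j6 1.77
toolaxes(cols)
 [[ 0.    0.01  1.  ]
 [-0.    1.   -0.01]
 [-1.   -0.    0.  ]]
```

```bash
python3 -m jog '-0.009 0.003 0 3 8 4 85;0 0 0 0 0 0 85;0 0 0 0 0 0 60;0 0 0 0 0 0 40;0 0 0 0 0 0 35;0 0 0 0 0 0 35;0 0 0 0 0 0 35;0 0 0 0 0 0 35;0 0 0 0 0 0 35' 40
python3 -c "
from h import *; plan(.5855,.181,.042)"
```

```text
t: 4.15
tcp_pos: [0.5955, 0.1234, 0.0504]
ee_rot: [0.002, 1.561, 0.002]
ft_force: [-0.9, -0.7, 0.3]
grip_width: 0.0432
turn [-0.     0.01  -0.002] shift tool [  8.5  57.6 -10.1] tcp [0.5955 0.1234 0.0504] w 0.0432 F [-0.9 -0.7  0.3] t 4.15 j6 1.78
toolaxes(cols)
 [[ 0.01  0.    1.  ]
 [ 0.    1.   -0.  ]
 [-1.    0.    0.01]]
```

Run:
```python
from h import *
c=imaging.camera("scene"); save("scene1.png",c["color"][80:240,260:460],4); P=cloud(c); np.savez("pics/s1.npz",**c)
for nm,cc in(("before",dict(np.load("pics/scene0.npz"))),("now",c)):
    P=cloud(cc); q=P[(abs(P[...,0]-.59)<.02)&(abs(P[...,1]-.121)<.02)&(P[...,2]>.07)&(P[...,2]<.11)]; print(nm,len(q),np.percentile(q[:,2],[10,50,90]).round(4) if len(q) else "")
plan(.5855,.181,.042)
```

```text
before 197 [0.0847 0.0857 0.0868]
now 229 [0.0857 0.0872 0.0967]
turn [-0.     0.01  -0.002] shift tool [  8.5  57.6 -10.1] tcp [0.5955 0.1233 0.0505] w 0.0435 F [-0.3 -1.5  0.6] t 4.2 j6 1.78
toolaxes(cols)
 [[ 0.01  0.    1.  ]
 [ 0.    1.   -0.  ]
 [-1.    0.    0.01]]
```

View pics/scene1.png

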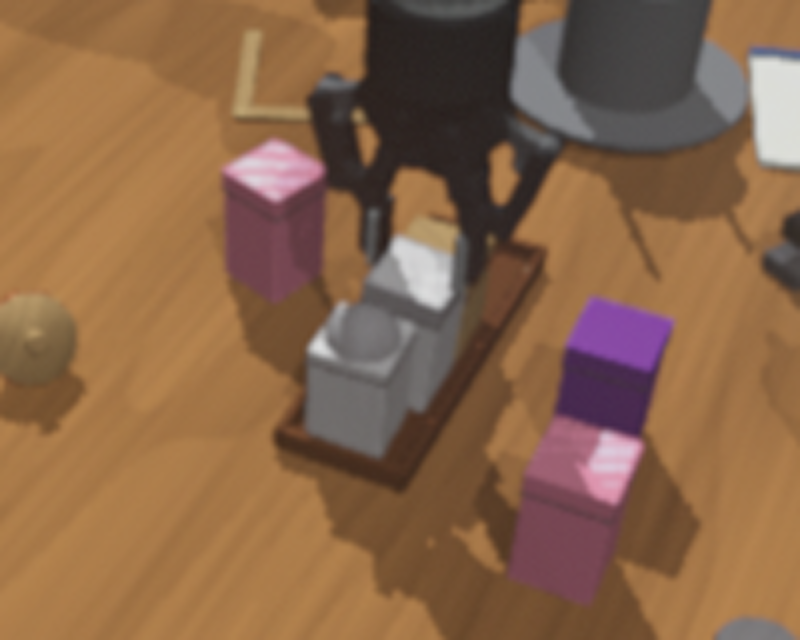

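The grip is sound: the tin stands upright between the pads. Now I'll slide it along +y.

```bash
python3 -m jog '0 0.005 0 1 4 -1 35;0 0.005 0 1 6 -1 35;0 0 0 0 6 -1 35;0 0 0 0 6 -1 35;0 0 0 0 6 -1 35;0 0 0 0 6 -1 35;0 0 0 0 6 -1 35;0 0 0 0 6 -1 35'
python3 -c "
from h import *; plan(.5855,.182,.048)"
```

```text
t: 5.0
tcp_pos: [0.5909, 0.1657, 0.0516]
ee_rot: [-0.004, 1.563, -0.012]
ft_force: [0.8, 0.0, -2.1]
grip_width: 0.0434
turn [-0.005  0.008  0.01 ] shift tool [ 3.4 16.3 -5.5] tcp [0.5909 0.1657 0.0516] w 0.0434 F [ 0.8  0.  -2.1] t 5.0 j6 1.86
toolaxes(cols)
 [[ 0.01  0.01  1.  ]
 [-0.01  1.   -0.01]
 [-1.   -0.01  0.01]]
```

```bash
python3 -m jog '0 0.005 0.005 1 6 -2 35;0 0 0 1 6 -2 35;0 0 0 0.5 6 -2 35;0 0 0 0 3 0 35;0 0 0 0 0 0 35'
python3 - <<'E'
from h import *; plan(.5855,.182,.048)
c=imaging.camera("top"); P=cloud(c); Z=P[...,2]
q=P[(abs(P[...,0]-.584)<.05)&(P[...,1]<.1)&(P[...,1]>.03)&(Z>.085)&(Z<.1)]; print("dome",q.mean(0),len(q))
c=imaging.camera("scene");P=cloud(c); q=P[(abs(P[...,0]-.584)<.02)&(abs(P[...,1]-.18)<.02)&(P[...,2]>.07)&(P[...,2]<.12)]; print(np.percentile(q[:,2],[10,30,50,90]))
E
```

```text
t: 5.5
tcp_pos: [0.5883, 0.1878, 0.0522]
ee_rot: [-0.003, 1.56, -0.011]
ft_force: [0.7, -2.5, -0.5]
grip_width: 0.0431
turn [-0.005  0.011  0.008] shift tool [ 4.2 -5.8 -2.8] tcp [0.5883 0.1878 0.0522] w 0.0431 F [ 0.7 -2.5 -0.5] t 5.5 j6 1.89
toolaxes(cols)
 [[ 0.01  0.01  1.  ]
 [-0.01  1.   -0.01]
 [-1.   -0.01  0.01]]
dome [0.58251045 0.07279988 0.08862838] 148
[0.08375921 0.08765934 0.08876268 0.10314321]
```

```bash
python3 -m jog '0 0.005 0.004 2 0 -2 35;0 0.005 0.004 2 0 0 35;0 0 0 0 0 0 52;0 0 0 0 0 0 65;0 0 0 0 0 0 85;0 0 0 0 0 0 85;0 0 0 0 0 0 85'
python3 -c "
from h import *; plan(.5855,.187,.048)"
```

```text
t: 6.3
tcp_pos: [0.587, 0.1883, 0.0501]
ee_rot: [0.007, 1.569, -0.002]
ft_force: [-0.1, 0.3, 0.4]
grip_width: 0.0852
turn [-0.006  0.001 -0.003] shift tool [ 2.1 -1.3 -1.5] tcp [0.587  0.1883 0.0501] w 0.0852 F [-0.1  0.3  0.4] t 6.3 j6 1.89
toolaxes(cols)
 [[ 0.    0.01  1.  ]
 [ 0.    1.   -0.01]
 [-1.    0.    0.  ]]
```

```bash
python3 -m jog '0 0 0 -20 0 0 85;0 0 0 -40 0 0 85;0 0 0 -45 0 0 85;0 0 0 -45 0 0 85;0 0 0 0 -45 0 85;0 0 0 0 -45 2 85;0 0 0 0 -45 2 85;0 0 0 0 -45 2 85;0 0 0 0 -45 2 85;0 0 0 0 -45 2 85;0 0 0 0 -45 2 85;0 0 0 0 -45 2 85'
python3 - <<'E'
from h import *; plan(.609,-.3015,.20,-.12)
c=imaging.camera("top"); P=cloud(c); Z=P[...,2]; np.savez("pics/top2.npz",**c)
m=((Z>.08)&(Z<.1)&(abs(P[...,0]-.59)<.06)&(P[...,1]>.03)&(P[...,1]<.25)).astype(np.uint8)
for k in cv2.findContours(m,cv2.RETR_EXTERNAL,cv2.CHAIN_APPROX_NONE)[0]:
    if cv2.contourArea(k)>50: print(cv2.minAreaRect((ray(c,k[:,0].astype(float),.088)[:,:2]*1000).astype(np.float32)), np.median(Z[m>0]))
E
```

```text
t: 7.5
tcp_pos: [0.6015, -0.1765, 0.2023]
ee_rot: [-0.003, 1.57, 0.012]
ft_force: [0.4, -0.4, 0.8]
grip_width: 0.0846
turn [ 0.13   0.    -0.005] shift tool [   1.6 -125.1    6.3] tcp [ 0.6015 -0.1765  0.2023] w 0.0846 F [ 0.4 -0.4  0.8] t 7.5 j6 1.27
toolaxes(cols)
 [[ 0.   -0.01  1.  ]
 [ 0.01  1.    0.01]
 [-1.    0.01  0.  ]]
((581.2095947265625, 71.87545776367188), (37.88079833984375, 37.34330749511719), 26.81135368347168) 0.08750895287233462
((581.4234619140625, 178.8627166748047), (48.729183197021484, 45.36472702026367), 89.41299438476562) 0.08750895287233462
```

Separated: centres about 107 mm apart, flat tin still square. On to the capped tin.

```bash
python3 -m jog '0.06 0 -0.005 0 -42 2 85;0.06 0 0 0 -42 2 85;0 0 0 0 -38 2 85;0 0 0 0 0 0 85;0 0 0 0 0 0 85'
python3 - <<'E'
from h import *
plan(.609,-.3015,.043,-.11)
s=telemetry.observe(); c=imaging.camera("wrist"); P=cloud(c,s); save("wrist2.png",c["color"],1); Z=P[...,2]
near=(abs(P[...,0]-.609)<.06)&(abs(P[...,1]+.30)<.06)
for lo,hi,z in((.055,.1,.064),(.076,.1,.084)):
  m=(near&(Z>lo)&(Z<hi)).astype(np.uint8)
  for k in cv2.findContours(m,cv2.RETR_EXTERNAL,cv2.CHAIN_APPROX_NONE)[0]:
    if cv2.contourArea(k)>200:
        w=ray(c,k[:,0].astype(float),z,s)[:,:2]*1000; print(z,cv2.minAreaRect(w.astype(np.float32)))
q=P[near&(Z>.058)&(Z<.07)][:,:2]*1000; print("shoulder pts",cv2.minAreaRect(q.astype(np.float32)),len(q))
E
```

```text
t: 8.05
tcp_pos: [0.5998, -0.3115, 0.1996]
ee_rot: [0.096, 1.569, -0.103]
ft_force: [-1.3, 0.6, -1.1]
grip_width: 0.0849
turn [-0.017 -0.001  0.004] shift tool [156.5  11.8   7.9] tcp [ 0.5998 -0.3115  0.1996] w 0.0849 F [-1.3  0.6 -1.1] t 8.05 j6 1.22
toolaxes(cols)
 [[-0.    0.13  0.99]
 [-0.    0.99 -0.13]
 [-1.   -0.   -0.  ]]
0.064 ((612.8702392578125, -302.12115478515625), (45.71583557128906, 45.33168411254883), 82.64904022216797)
0.084 ((612.6924438476562, -301.7851257324219), (29.355226516723633, 28.881574630737305), 82.65083312988281)
shoulder pts ((612.9736938476562, -303.1608581542969), (45.50804901123047, 45.630672454833984), 82.07288360595703) 1326
```

View pics/wrist2.png

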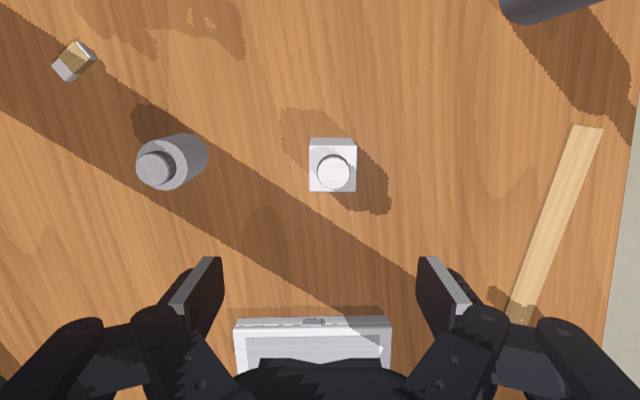

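The square capped tin is at (333,165) and the round one at (157,165), to its left. Both cameras agree: (0.611, -0.302), yaw -0.13.

```bash
python3 -m jog '0 0 0.004 20 11 10 85;0 0 0 0 0 0 85;0 0 0 40 0 0 85;0 0 0 40 0 0 85;0 0 0 35 0 0 85;0 0 0 20 0 0 85;0 0 0 0 0 0 85'
python3 -c "
from h import *; plan(.611,-.302,.030,-.13)"
```

```text
t: 8.8
tcp_pos: [0.614, -0.2949, 0.0465]
ee_rot: [0.088, 1.564, -0.093]
ft_force: [-0.8, -0.6, 0.1]
grip_width: 0.0854
turn [0.015 0.005 0.003] shift tool [16.5 -7.3 -2.3] tcp [ 0.614  -0.2949  0.0465] w 0.0854 F [-0.8 -0.6  0.1] t 8.8 j6 1.24
toolaxes(cols)
 [[ 0.    0.11  0.99]
 [-0.    0.99 -0.11]
 [-1.   -0.    0.  ]]
```

```bash
python3 -m jog '0.015 0.005 0.003 14 -8 -2 85;0 0 0 2 0 0 85;0 0 0 0 0 0 85;0 0 0 0 0 0 60;0 0 0 0 0 0 35;0 0 0 0 0 0 35;0 0 0 0 0 0 35;0 0 0 0 0 0 35;0 0 0 0 0 0 35' 50
python3 -c "
from h import *; plan(.611,-.302,.030,-.13)"
```

```text
t: 9.7
tcp_pos: [0.6156, -0.3046, 0.0376]
ee_rot: [0.098, 1.559, -0.105]
ft_force: [-0.1, 0.3, -0.3]
grip_width: 0.0351
turn [0.    0.01  0.004] shift tool [ 7.5  2.  -5. ] tcp [ 0.6156 -0.3046  0.0376] w 0.0351 F [-0.1  0.3 -0.3] t 9.7 j6 1.24
toolaxes(cols)
 [[ 0.01  0.13  0.99]
 [-0.01  0.99 -0.13]
 [-1.   -0.    0.01]]
```

Run:
```python
from h import *
c=imaging.camera("scene"); save("scene2.png",c["color"][220:400,180:380],4*.8)
```

```text
(no output)
```

View pics/scene2.png

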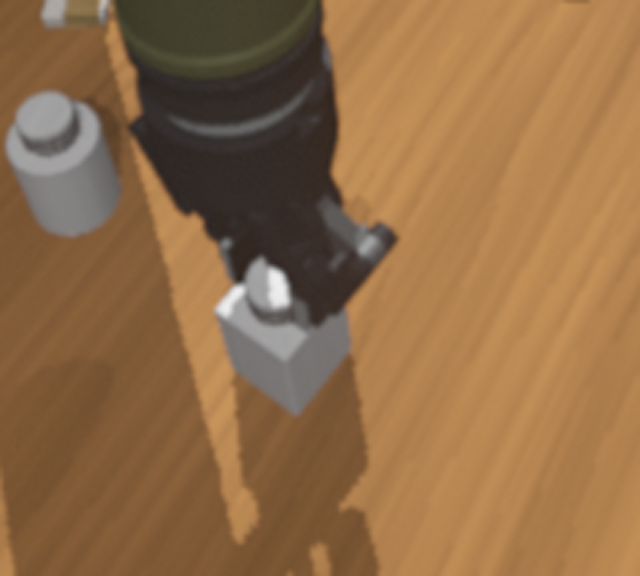

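The fingers are around the cap, above the shoulder at (280,300), not on the body. I'll measure the actual fingertip height.

Run:
```python
from h import *
plan(.611,-.302,.030,-.13); print(manip.tcp_to_grasp)
for n in("scene","top"):
  c=imaging.camera(n); P=cloud(c); near=(abs(P[...,0]-.611)<.07)&(abs(P[...,1]+.302)<.07)&(P[...,2]>.02)
  V=c["color"].max(-1)
  q=P[near&(V<70)]; print(n,"dark z pct",len(q),np.percentile(q[:,2],[0,1,3,10,30]).round(3) if len(q) else ""); 
  if len(q): l=q[q[:,2]<np.percentile(q[:,2],5)]; print(l[:12].round(3))
  q=P[near&(V>110)&(P[...,2]<.1)]; print("bright",len(q),q.min(0).round(3),q.max(0).round(3), np.percentile(q[:,2],[50,75,90,95]).round(3))
```

```text
turn [0.    0.01  0.004] shift tool [ 7.5  2.  -5. ] tcp [ 0.6156 -0.3046  0.0376] w 0.0349 F [-0.2  0.1 -0.4] t 9.75 j6 1.24
toolaxes(cols)
 [[ 0.01  0.13  0.99]
 [-0.01  0.99 -0.13]
 [-1.   -0.    0.01]]
0.0187
scene dark z pct 26876 [0.076 0.125 0.173 0.261 0.397]
[[ 0.552 -0.304  0.171]
 [ 0.554 -0.304  0.172]
 [ 0.553 -0.307  0.174]
 [ 0.553 -0.306  0.172]
 [ 0.554 -0.305  0.171]
 [ 0.552 -0.309  0.172]
 [ 0.554 -0.309  0.173]
 [ 0.555 -0.308  0.172]
 [ 0.555 -0.306  0.17 ]
 [ 0.551 -0.308  0.168]
 [ 0.554 -0.309  0.171]
 [ 0.554 -0.308  0.17 ]]
bright 879 [ 0.583 -0.331  0.02 ] [ 0.639 -0.287  0.099] [0.061 0.064 0.082 0.083]
top dark z pct 223 [0.215 0.216 0.219 0.235 0.262]
[[ 0.617 -0.265  0.217]
 [ 0.614 -0.265  0.226]
 [ 0.615 -0.265  0.218]
 [ 0.612 -0.265  0.22 ]
 [ 0.611 -0.265  0.215]
 [ 0.609 -0.265  0.216]
 [ 0.607 -0.265  0.217]
 [ 0.605 -0.265  0.223]
 [ 0.605 -0.265  0.216]
 [ 0.604 -0.266  0.221]
 [ 0.602 -0.266  0.22 ]
 [ 0.601 -0.267  0.215]]
bright 70 [ 0.599 -0.293  0.02 ] [ 0.636 -0.278  0.069] [0.057 0.063 0.065 0.066]
```

Run:
```python
from h import *
s=telemetry.observe(); c=imaging.camera("wrist"); P=cloud(c,s); save("wrist3.png",c["color"],1); Z=P[...,2]
print("desk z",[Z[v,u].round(4) for v,u in((60,320),(60,500),(150,60),(100,450))])
Rt=R.from_rotvec(s["ee_rot"]).as_matrix(); T=(P-s["tcp_pos"])@Rt*1000
m=(c["depth"]>0)&(np.abs(T[...,1])<40)&(np.abs(T[...,2])<70)&(T[...,0]>-80)
V=c["color"].max(-1)
for nm,mm in(("dark",m&(V<90)),("bright",m&(V>=90))):
    q=T[mm]; 
    for z0 in range(-70,70,10):
        k=q[(q[:,2]>=z0)&(q[:,2]<z0+10)]
        if len(k)>20: print(nm,z0,len(k),"x max(fwd)",np.percentile(k[:,0],[50,98]).round(0),"y",np.percentile(k[:,1],[2,98]).round(0))
```

```text
desk z [np.float64(-0.0006), np.float64(0.0002), np.float64(-0.0022), np.float64(-0.0003)]
dark -50 22 x max(fwd) [-79. -77.] y [ 8. 13.]
dark -40 272 x max(fwd) [-77. -46.] y [ 7. 13.]
dark -30 508 x max(fwd) [-72. -43.] y [ 7. 15.]
dark -20 1071 x max(fwd) [-64. -38.] y [-9. 12.]
dark 0 55 x max(fwd) [-35. -29.] y [ 9. 16.]
dark 10 1100 x max(fwd) [-65. -35.] y [-9. 13.]
dark 20 558 x max(fwd) [-62. -42.] y [ 7. 15.]
dark 30 177 x max(fwd) [-78. -49.] y [ 7. 13.]
bright -70 1609 x max(fwd) [38. 39.] y [-38.  38.]
bright -60 1587 x max(fwd) [38. 39.] y [-37.  38.]
bright -50 1463 x max(fwd) [38. 39.] y [-29.  39.]
bright -40 977 x max(fwd) [38. 39.] y [-22.  39.]
bright -30 1597 x max(fwd) [-25.  39.] y [ 7. 38.]
bright -20 2437 x max(fwd) [-26.  39.] y [-15.  38.]
bright -10 2857 x max(fwd) [-36.  39.] y [-11.  37.]
bright 0 2761 x max(fwd) [-29.  39.] y [-10.  37.]
bright 10 2423 x max(fwd) [-25.  39.] y [-20.  38.]
bright 20 1127 x max(fwd) [38. 40.] y [-14.  39.]
bright 30 1335 x max(fwd) [39. 40.] y [-23.  39.]
bright 40 1470 x max(fwd) [39. 40.] y [-31.  39.]
bright 50 1588 x max(fwd) [39. 40.] y [-38.  39.]
bright 60 1592 x max(fwd) [39. 40.] y [-38.  39.]
```

View pics/wrist3.png

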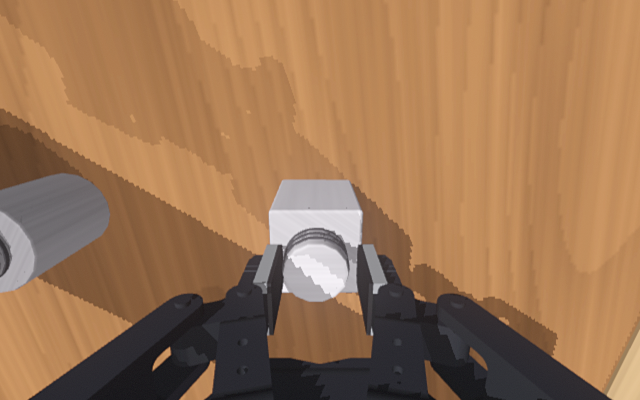

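The wrist view shows the pads straddling the cap at (272,270) and (370,270), with the shoulder edge at (315,210). The real tips lie well behind the reported TCP, so I'll quantify that before regripping.

Run:
```python
from h import *
s=telemetry.observe(); c=imaging.camera("wrist"); P=cloud(c,s)
Rt=R.from_rotvec(s["ee_rot"]).as_matrix(); T=(P-s["tcp_pos"])@Rt*1000
for n,(u,v) in dict(body=(320,375),body2=(320,392),padL=(268,262),padL2=(272,248),padLend=(270,300),padLin=(276,290),padR=(372,262),padR2=(366,247),padRin=(366,295),shoulder=(315,222),shoulder2=(352,240),cap=(316,275),fingL=(245,330),fingR=(395,330)).items(): print(n,T[v,u].round(1))
```

```text
body [-112.7   12.4   -0.5]
body2 [-117.3   12.3   -0.5]
padL [-55.1  12.  -21.4]
padL2 [-41.   11.5 -21.8]
padLend [-72.    5.6 -18.5]
padLin [-59.5   1.8 -18.1]
padR [-53.9  11.3  20.8]
padR2 [-41.4  12.1  20. ]
padRin [-67.6   4.7  16.8]
shoulder [-24.9  17.7  -2.8]
shoulder2 [-24.7   8.   15.5]
cap [-45.6   0.6  -2.2]
fingL [-104.4   18.5  -19.7]
fingR [-103.8   18.    18.9]
```

Pad tips sit about 38 mm behind the reported TCP and the palm at about -112, so everything is about 38 mm farther back than stated. The scene camera agrees (lowest finger point z≈0.076). I'll open and descend about 40 mm in steps, watching the force.

```bash
python3 -m jog '0 0.01 0.004 0 2 -3 85;0 0 0 0 0 0 85;0 0 0 0 0 0 85;0 0 0 0 0 0 85;0 0 0 8 0 0 85;0 0 0 8 0 0 85;0 0 0 0 0 0 85'
python3 -m jog '0 0 0 8 0 0 85;0 0 0 8 0 0 85;0 0 0 0 0 0 85'
python3 -c "
from h import *; plan(.611,-.302,-.004,-.13)"
```

```text
t: 10.65
tcp_pos: [0.6123, -0.3017, 0.0196]
ee_rot: [0.102, 1.57, -0.101]
ft_force: [-0.3, 0.3, -0.8]
grip_width: 0.0849
t: 10.95
tcp_pos: [0.6116, -0.3014, 0.0013]
ee_rot: [0.103, 1.572, -0.101]
ft_force: [-0.4, 0.4, 0.9]
grip_width: 0.085
turn [ 0.    -0.003 -0.001] shift tool [ 5.3 -0.7 -0.5] tcp [ 0.6116 -0.3014  0.0013] w 0.085 F [-0.4  0.4  0.9] t 10.95 j6 1.24
toolaxes(cols)
 [[-0.    0.13  0.99]
 [ 0.    0.99 -0.13]
 [-1.    0.   -0.  ]]
```

```bash
python3 -m jog '0 0 0 5 0 0 85;0 0 0 1 0 0 60;0 0 0 0 0 0 35;0 0 0 0 0 0 35;0 0 0 0 0 0 35;0 0 0 0 0 0 35;0 0 0 0 0 0 35;0 0 0 0 0 0 35' 50
python3 - <<'E'
from h import *; plan(.611,-.302,.12,-.13)
s=telemetry.observe(); c=imaging.camera("wrist"); P=cloud(c,s)
Rt=R.from_rotvec(s["ee_rot"]).as_matrix(); T=(P-s["tcp_pos"])@Rt*1000
m=(np.abs(T[...,2])<35)&(np.abs(T[...,1])<35)
q=T[m&(P[...,2]>.058)&(P[...,2]<.07)]; print("shoulder",len(q),np.percentile(q,[2,50,98],axis=0).round(1))
E
```

```text
t: 11.75
tcp_pos: [0.6121, -0.3015, -0.0051]
ee_rot: [0.103, 1.571, -0.101]
ft_force: [0.7, -0.4, -1.8]
grip_width: 0.0455
turn [ 0.    -0.002 -0.001] shift tool [-125.1   -0.5   -1.4] tcp [ 0.6121 -0.3015 -0.0051] w 0.0455 F [ 0.7 -0.4 -1.8] t 11.75 j6 1.24
toolaxes(cols)
 [[-0.    0.13  0.99]
 [ 0.    0.99 -0.13]
 [-1.    0.   -0.  ]]
shoulder 8833 [[-73.9 -20.3 -27. ]
 [-68.   11.7  -0.4]
 [-64.   21.6  26.1]]
```

Firm grip on the 46 mm body (45.5 mm read). Lift and carry.

```bash
python3 -m jog '0 0 0 -15 0 0 35;0 0 0 -25 0 0 35;0 0 0 -40 0 0 35;0 0 0 -40 0 0 35;-0.065 0 0 -10 0 0 35;-0.065 0 0 0 0 0 35;0 0 0 0 -30 0 35;0 0 0 0 0 0 35' 60
python3 -c "
from h import *; plan(.584,.03,.125,-.004)"
```

```text
t: 12.6
tcp_pos: [0.609, -0.3303, 0.1264]
ee_rot: [-0.002, 1.582, 0.01]
ft_force: [-0.3, 0.4, -2.6]
grip_width: 0.0455
turn [ 0.011 -0.011 -0.005] shift tool [  3.4 360.5 -22.4] tcp [ 0.609  -0.3303  0.1264] w 0.0455 F [-0.3  0.4 -2.6] t 12.6 j6 1.07
toolaxes(cols)
 [[-0.01 -0.01  1.  ]
 [ 0.    1.    0.01]
 [-1.    0.   -0.01]]
```

```bash
python3 -m jog '0.01 -0.01 -0.005 0 30 -3 35;0 0 0 0 40 -3 35;0 0 0 0 40 -3 35;0 0 0 0 40 -3 35;0 0 0 0 40 -3 35;0 0 0 0 40 -3 35;0 0 0 0 40 -3 35;0 0 0 0 40 -3 35;0 0 0 0 30 0 35;0 0 0 0 20 0 35;0 0 0 0 0 0 35;0 0 0 0 0 0 35'
python3 - <<'E'
from h import *
plan(.584,.126,.125,-.004)
s=telemetry.observe(); c=imaging.camera("wrist"); P=cloud(c,s); Z=P[...,2]; save("wrist4.png",c["color"],1)
t=imaging.camera("top"); Pt=cloud(t); Zt=Pt[...,2]
for nm,cc,PP,ss in(("wrist",c,P,s),("top",t,Pt,None)):
  z=PP[...,2]; m=((z>.08)&(z<.1)&(abs(PP[...,0]-.585)<.05)&(PP[...,1]>.04)&(PP[...,1]<.24)).astype(np.uint8)
  for k in cv2.findContours(m,cv2.RETR_EXTERNAL,cv2.CHAIN_APPROX_NONE)[0]:
    if cv2.contourArea(k)>50: print(nm,[np.round(a,1) for a in cv2.minAreaRect((ray(cc,k[:,0].astype(float),.088,ss)[:,:2]*1000).astype(np.float32))])
E
```

```text
t: 13.8
tcp_pos: [0.579, 0.044, 0.1207]
ee_rot: [0.008, 1.583, -0.004]
ft_force: [-0.4, 0.1, -2.0]
grip_width: 0.0455
turn [-0.004 -0.012 -0.003] shift tool [-4.1 82.   4.3] tcp [0.579  0.044  0.1207] w 0.0455 F [-0.4  0.1 -2. ] t 13.8 j6 1.65
toolaxes(cols)
 [[-0.01  0.01  1.  ]
 [ 0.    1.   -0.01]
 [-1.    0.   -0.01]]
wrist [array([584.2,  74.1]), array([36.7, 36.6]), np.float64(37.3)]
wrist [array([583.9, 163.3]), array([17.2, 46.4]), np.float64(89.3)]
```

View pics/wrist4.png

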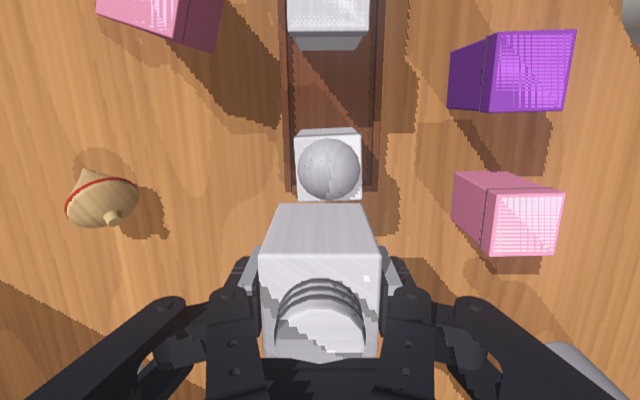

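The wrist view shows the held tin square, the dome at (328,168), and the flat tin's near edge at row 38, with a clear gap between. The gap runs y 0.097–0.155, so I'll aim for 0.126.

```bash
python3 -m jog '0 -0.01 -0.003 -2 30 4 35;0 0 0 0 30 0 35;0 0 0 0 20 0 35;0 0 0 0 0 0 35;0 0 0 0 0 0 35'
python3 -c "
from h import *; plan(.584,.1265,.1,-.004)"
```

```text
t: 14.4
tcp_pos: [0.5852, 0.1184, 0.1222]
ee_rot: [0.014, 1.572, -0.018]
ft_force: [-0.2, -1.0, -3.4]
grip_width: 0.0456
turn [-0.016 -0.002  0.002] shift tool [22.2  8.1 -1.4] tcp [0.5852 0.1184 0.1222] w 0.0456 F [-0.2 -1.  -3.4] t 14.4 j6 1.79
toolaxes(cols)
 [[-0.    0.02  1.  ]
 [-0.    1.   -0.02]
 [-1.   -0.   -0.  ]]
```

```bash
python3 -m jog '-0.016 -0.002 0.002 10 9 -1 35;0 0 0 10 0 0 35;0 0 0 0 0 0 35;0 0 0 0 0 0 35'
python3 -c "
from h import *; plan(.584,.1265,.05,-.004)"
```

```text
t: 14.8
tcp_pos: [0.5838, 0.1242, 0.0996]
ee_rot: [0.005, 1.572, -0.007]
ft_force: [0.4, -0.3, -2.5]
grip_width: 0.0455
turn [-0.004 -0.001  0.002] shift tool [49.6  2.4  0.2] tcp [0.5838 0.1242 0.0996] w 0.0455 F [ 0.4 -0.3 -2.5] t 14.8 j6 1.79
toolaxes(cols)
 [[-0.    0.01  1.  ]
 [-0.    1.   -0.01]
 [-1.   -0.   -0.  ]]
```

```bash
python3 -m jog '-0.004 0 0.002 3 3 0 35;0 0 0 5 0 0 35;0 0 0 5 0 0 35;0 0 0 0 0 0 35'
python3 -c "
from h import *; plan(.584,.1265,.05,-.004)"
```

```text
t: 15.2
tcp_pos: [0.5839, 0.1267, 0.0855]
ee_rot: [0.004, 1.572, -0.003]
ft_force: [0.6, -0.8, -2.6]
grip_width: 0.0453
turn [-0.    -0.001 -0.   ] shift tool [35.5 -0.2  0.2] tcp [0.5839 0.1267 0.0855] w 0.0453 F [ 0.6 -0.8 -2.6] t 15.2 j6 1.79
toolaxes(cols)
 [[-0.  0.  1.]
 [ 0.  1. -0.]
 [-1.  0. -0.]]
```

```bash
python3 -m jog '0 0 0 8 0 0 35;0 0 0 8 0 0 35;0 0 0 8 0 0 35;0 0 0 8 0 0 35;0 0 0 0 0 0 35'
python3 -c "
from h import *; plan(.584,.1265,.005,-.004)"
```

```text
t: 15.7
tcp_pos: [0.5836, 0.1267, 0.0504]
ee_rot: [0.004, 1.573, -0.003]
ft_force: [-1.2, 0.3, -3.0]
grip_width: 0.0452
turn [-0.    -0.002 -0.   ] shift tool [45.4 -0.2  0.5] tcp [0.5836 0.1267 0.0504] w 0.0452 F [-1.2  0.3 -3. ] t 15.7 j6 1.79
toolaxes(cols)
 [[-0.  0.  1.]
 [ 0.  1. -0.]
 [-1.  0. -0.]]
```

```bash
python3 -m jog '0 0 0 8 0 0 35;0 0 0 8 0 0 35;0 0 0 8 0 0 35;0 0 0 8 0 0 35;0 0 0 6 0 0 35;0 0 0 3 0 0 35;0 0 0 0 0 0 35'
python3 -c "
from h import *; plan(.584,.1265,.003,-.004)"
```

```text
t: 16.4
tcp_pos: [0.5834, 0.1267, 0.0052]
ee_rot: [0.003, 1.573, -0.003]
ft_force: [-0.1, -0.5, -3.3]
grip_width: 0.045
turn [-0.    -0.002 -0.   ] shift tool [ 2.2 -0.2  0.6] tcp [0.5834 0.1267 0.0052] w 0.045 F [-0.1 -0.5 -3.3] t 16.4 j6 1.79
toolaxes(cols)
 [[-0.  0.  1.]
 [ 0.  1. -0.]
 [-1.  0. -0.]]
```

```bash
python3 -m jog '0 0 0 1.5 0 0 35;0 0 0 1 0 0 35;0 0 0 0 0 0 35'
python3 -m jog '0 0 0 0 0 0 50;0 0 0 0 0 0 60;0 0 0 0 0 0 85;0 0 0 0 0 0 85;0 0 0 0 0 0 85;0 0 0 0 0 0 85'
python3 -c "
from h import *; plan(.584,.1265,.15,-.004)"
```

```text
t: 16.7
tcp_pos: [0.5841, 0.1269, 0.0031]
ee_rot: [0.004, 1.572, -0.003]
ft_force: [-0.2, 0.2, -2.2]
grip_width: 0.0451
t: 17.3
tcp_pos: [0.5869, 0.1274, 0.0059]
ee_rot: [0.005, 1.566, -0.002]
ft_force: [-0.1, 0.4, -0.1]
grip_width: 0.085
turn [-0.     0.005 -0.002] shift tool [-144.1   -0.7   -2.2] tcp [0.5869 0.1274 0.0059] w 0.085 F [-0.1  0.4 -0.1] t 17.3 j6 1.79
toolaxes(cols)
 [[ 0.  0.  1.]
 [ 0.  1. -0.]
 [-1.  0.  0.]]
```

Released. Retreat straight up, then aside, and check.

```bash
python3 -m jog '0 0.005 -0.002 -15 0 -2 85;0 0 0 -25 0 0 85;0 0 0 -40 0 0 85;0 0 0 -45 0 0 85;0 0 0 -45 0 0 85;0 0 0 0 -40 0 85;0 0 0 0 -45 0 85;0 0 0 0 -45 0 85;0 0 0 0 -45 0 85;0 0 0 0 -20 0 85;0 0 0 0 0 0 85;0 0 0 0 0 0 85'
python3 - <<'E'
from h import *
t=imaging.camera("top"); P=cloud(t); z=P[...,2]; sc=imaging.camera("scene")
near=(abs(P[...,0]-.585)<.05)&(P[...,1]>.04)&(P[...,1]<.24)
for nm,m,h in(("tops",near&(z>.081),.088),("capped shoulder+",near&(z>.066)&(P[...,1]>.095)&(P[...,1]<.155),.072)):
  for k in cv2.findContours(m.astype(np.uint8),cv2.RETR_EXTERNAL,cv2.CHAIN_APPROX_NONE)[0]:
    if cv2.contourArea(k)>50: print(nm,[np.round(a,1) for a in cv2.minAreaRect((ray(t,k[:,0].astype(float),h)[:,:2]*1000).astype(np.float32))])
for y in(.075,.126,.178):
  q=P[(abs(P[...,0]-.583)<.02)&(abs(P[...,1]-y)<.018)][:,2]; print(y,np.percentile(q,[10,30,50,90,98]).round(4))
o=np.zeros((600,640,3),np.uint8); a=cv2.resize(t["color"][160:250,150:300],(640,384))[:300]; o[:300]=a; o[300:]=cv2.resize(sc["color"][100:240,250:450],(430,300)).copy() if 0 else np.pad(cv2.resize(sc["color"][100:240,250:450],(430,300)),((0,0),(0,210),(0,0)))
save("final.png",o); print(telemetry.observe()["ft_force"],telemetry.observe()["tcp_pos"])
E
```

```text
t: 18.5
tcp_pos: [0.5852, -0.0735, 0.1837]
ee_rot: [-0.001, 1.569, -0.002]
ft_force: [-0.9, 0.6, -0.1]
grip_width: 0.0852
tops [array([583.3, 132.1]), array([15.8, 30.4]), np.float64(78.1)]
tops [array([581.4, 178.7]), array([49.1, 45.4]), np.float64(89.4)]
capped shoulder+ [array([581. , 136.6]), array([22.8, 43.8]), np.float64(89.1)]Traceback (most recent call last):
  File "<stdin>", line 8, in <module>
    return _quantile_unchecked(
        a, q, axis, out, overwrite_input, method, keepdims, weights)
    return _ureduce(a,
                    func=_quantile_ureduce_func,
    ...<5 lines>...
                    overwrite_input=overwrite_input,
                    method=method)
    r = func(a, **kwargs)
    result = _quantile(arr,
                       quantiles=q,
    ...<2 lines>...
                       out=out,
                       weights=wgt)
    slices_having_nans = np.isnan(arr[-1, ...])
                                  ~~~^^^^^^^^^
IndexError: index -1 is out of bounds for axis 0 with size 0
```

The arm still blocks the top view of the row, so I'll move farther aside.

```bash
python3 -m jog '0 0 0 0 -45 -10 85;0 0 0 0 -45 -10 85;0 0 0 0 -45 -10 85;0 0 0 0 -45 -10 85;0 0 0 0 -45 -10 85;0 0 0 0 -20 0 85;0 0 0 0 0 0 85;0 0 0 0 0 0 85'
python3 - <<'E'
from h import *
t=imaging.camera("top"); P=cloud(t); z=P[...,2]; sc=imaging.camera("scene")
near=(abs(P[...,0]-.585)<.05)&(P[...,1]>.04)&(P[...,1]<.24)
for nm,m,h in(("tops",near&(z>.079),.088),("capped shoulder+",near&(z>.064)&(P[...,1]>.099)&(P[...,1]<.154),.072)):
  for k in cv2.findContours(m.astype(np.uint8),cv2.RETR_EXTERNAL,cv2.CHAIN_APPROX_NONE)[0]:
    if cv2.contourArea(k)>50: print(nm,[np.round(a,1) for a in cv2.minAreaRect((ray(t,k[:,0].astype(float),h)[:,:2]*1000).astype(np.float32))])
for y in(.073,.126,.178):
  q=P[(abs(P[...,0]-.583)<.02)&(abs(P[...,1]-y)<.018)][:,2]; print(y,np.percentile(q,[10,30,50,90,98]).round(4))
o=np.zeros((600,640,3),np.uint8); o[:300]=cv2.resize(t["color"][170:240,150:300],(640,300)); o[300:,:430]=cv2.resize(sc["color"][100:240,250:450],(430,300))
save("final.png",o); s=telemetry.observe();print(s["ft_force"],s["tcp_pos"])
E
```

```text
t: 19.4
tcp_pos: [0.5412, -0.3132, 0.1825]
ee_rot: [-0.017, 1.567, 0.019]
ft_force: [-0.1, 0.0, 0.7]
grip_width: 0.0847
tops [array([581.9, 124.7]), array([29.3, 29.5]), np.float64(89.4)]
tops [array([581.4,  71.5]), array([37.7, 38.6]), np.float64(89.4)]
tops [array([581.4, 178.8]), array([48.8, 45.4]), np.float64(89.4)]
capped shoulder+ [array([582.1, 124.6]), array([47. , 46.1]), np.float64(89.4)]
0.073 [0.0764 0.0828 0.0853 0.0909 0.0926]
0.126 [0.0704 0.0731 0.0874 0.0928 0.0943]
0.178 [0.0856 0.0869 0.0879 0.0903 0.0921]
[-1.17895832  0.01982133  0.06022817] [ 0.54129539 -0.3125657   0.1826016 ]
```

View pics/final.png

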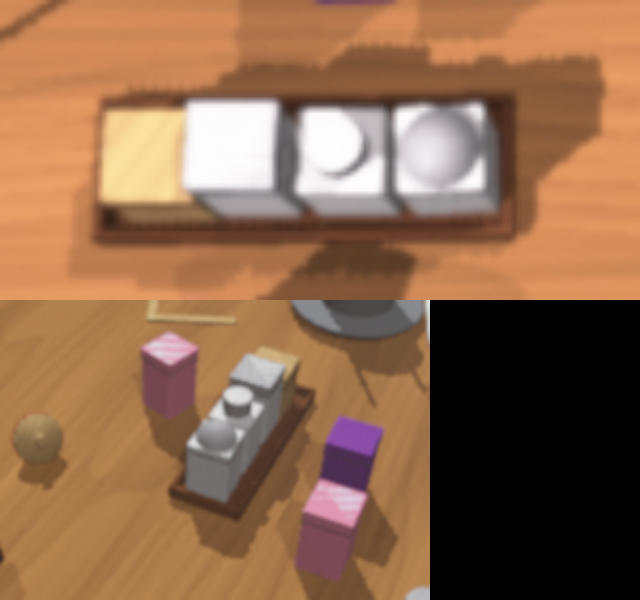

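The final view shows the flat tin (232,145), capped tin (340,145) and dome tin (440,145) upright in one straight row. Spacing is about 54 and 53 mm, and heights match all three tins standing on the floor. Handing in.

```bash
python3 -c "
from plant import finish_job; print(finish_job())"
```

```text
the job is handed in; nothing more can be done
None
```

The capped tin is back in the row between the flat-topped and dome-topped tins, and the job was handed in at about 19.5 s. I slid the flat tin, and the wooden box ahead of it, about 58 mm toward +y. Then I gripped the square capped tin, set it into the gap, let go and moved the arm clear.

**Last checks (top camera):**
- **Spacing:** flat to dome is 107 mm, flat to capped 54 mm and capped to dome 53 mm.
- **Line:** all three sit at x ≈ 0.581–0.582, about 2–3 mm from the tray's centre line, and square to the tray within about 1°.
- **Height:** the tops are at 88–93 mm, so all three stand upright on the tray floor. The wrist force is near zero.

**What failed or disagreed:**
- **First grip of the capped tin:** it closed around the cap instead of the body. The wrist and scene cameras showed the pad tips about 38 mm behind the reported TCP, so I went about 40 mm lower and gripped again, and it held.
- **First grip of the flat tin:** this was near its top for the same reason. It slipped a few millimetres during the slide, but the tin stayed upright and was not lifted noticeably.
- **Cameras:** wrist and top positions differed by 2–4 mm in places.

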